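# Clip a power supply onto a DIN rail

### The arm

A 6-joint arm with a two-finger parallel gripper is mounted at the origin on the work surface. World frame = base frame: x ahead of the robot, y to its left, z up, the work surface at z = 0. Lengths are in m, angles in degrees, forces in N, time in s.
With the tool pointing down it reaches from about 0.35 to 0.875 m from the base axis. Payload 4.2 kg.
Tool frame: the origin (TCP) lies midway between the tips of the shut fingers; the grasp point (between the pads) lies 19 mm behind it (r.pinch_z is the distance from the TCP to the grasp point, in m); z points along the fingers, y is the line along which they close (so a half turn about z gives the same grasp; the last joint's range is limited). The gripper opens to 87 mm and grips with 3 to 60 N. Pads are 19 mm wide; open, the fingers measure 117 mm over their backs; the gripper's body (75 mm by 190 mm) begins 51 mm behind the grasp point.
Start: joints at [90.161, 22.042, 0.453, 0, -68.411, -14.817], TCP at [0.158, 0.605, 0.223] pointing down, gripper open.
Joint ranges: [-179.83, 179.83], [-69.29, 118.12], [-61.27, 80.66], [-181.25, 117.63], [-171.15, -9.14], [-177.46, 177.46]. Speed limits (degrees/s): [159.86, 159.86, 180, 180, 180, 180].

### API

Orientations are given as a 3x3 rotation matrix whose columns are the frame's x, y, z axes.
In Python, from station import r, imaging, models gives the robot as it stands. The module is installed in compiled form; this text tells all that it offers.
- The arm moves only by the tool apply_moves, never from a script. Its argument "moves" is a list of rows, each a list of 2 entries, a list of its own where there are three numbers: the shift along the tool's x, y, z in m, then the turn about the tool's z in degrees. A call has 1 to 5 rows; each row shifts and turns the commanded pose from where the row before left it, along the tool's axes as they then stand; what a row does not reach is not made up. A row lasts 1/12 s, in which the tool goes at most 41.7 mm and 7.16 degrees, less where a joint would pass 70% of its speed; a pose out of reach is approached as far as the arm can. A call is refused whole if a number of a shift passes 0.0417 or a number of a turn 7.16, either way. A call with a gripper value outside its range is refused whole. "hand" is the finger opening in m, from 0 to 0.087, set as the call begins (left out, the last holds). The fingers move at their own pace and stop on an object; the grip force is fixed at half the most. Time passes only in rows, so rows that do not move let the fingers close. It gives the time, the measured TCP pose, the force, the opening and the grip force at its end, in the units of the state.
- r.sense(): the state, without advancing time (a new reading comes with each control period).
- imaging.capture(name): name is "scene" or "side" or "wrist"; returns a dict with "frame" (384x512x3 uint8, blue, green, red), "intrinsics" (3x3 intrinsics, pixels), "eye" and "orientation" of the camera in the world. Camera axes: x right, y down, z forward; pixel columns grow to the right and rows downward; lengths in m; the calibration is good to about 2 mm. A picture is of the moment at which its call begins. There is no depth.
- r.finish_job(): hands the job in; it is judged then, once.
Trained networks look in a picture, given as the dict that the camera call returned (one of the last four; its "shot" number tells which), for a name from the list of things; names that differ only in an ending like _2 or _b are one class to them, and where a whole thing is asked for, a point or a joint stands for the part that bears it (a point fixed in the world has none). Each returns a list of dicts, best first, with "confidence" (0 to 1); they miss things now and then, are a little off and sometimes report something else, mostly with a low value. They report only what shows in the picture. A call takes as long as a camera call. They do not tell look-alikes from the thing itself.
- models.cut_out(picture, target): "region" (384x512 bool, what is visible of it) and "extent" ([left, top, width, height] as shares, 0 to 1, of the picture: columns of its width, rows of its height, round what is visible of it).
- models.place_of(picture, target): "at" ([column, row] as shares, 0 to 1, of the picture: columns of its width, rows of its height: a listed point, or the origin of a listed thing).
The state is a dict: "time_s": time; "joints": joint angles; "joint_velocities": joint speeds; "effort": joint torques, N m; "tcp_pos": TCP position; "ee_rot": TCP orientation; "wrist_force": force on the tool from outside, world axes, zero at the start; "moment": the same for the moment, N m; "gripper_width": opening from 0.0 (shut) to 1.0 (fully open); "gripper_force": force on a finger pad.
Only numpy, scipy, OpenCV 4.12 (cv2) and the standard library are available. Lean on these libraries where they do the work, as an engineer would, in place of code of your own. Each camera call takes 0.05 s, during which the arm holds its last target. There are 200 camera calls.

### The job

Mount the loose 36 mm wide power supply on the free stretch of rail between the breaker and the terminal blocks, leaving at least 2 cm of air on both sides of it: tilt it, hook its rigid claw under the rail edge nearer the robot, then press its spring-foot end down until you feel it click home flat on the rail. Stop pushing once it clicks: never lean hard on it (under 30 N). Leave the other things on the bench, including the narrow relay of the same shape, where they are.

Things in the scene. Friction and masses are not known exactly. Their poses are not given: they have to be found in the camera images.
- psu: The power supply: loose grey rail module, 90 long (x) x 36 wide (y) x 66 high, 0.2 kg, standing on its rail side. Origin: middle of its underside; z up; rigid claw towards -x, black spring foot towards +x. Housing 90 x 36 from z = 11 (ceiling of the rail recess) to z = 50 (terminal shoulders), middle hump x -21..21 up to z = 66. Grip it across the 36 mm.
- psu_claw (a point): Back of the claw's slot, (-18, 0, 9) mm in the power supply's frame. Claw: wall x -23..-18, down to z = 0; its hook reaches 3.5 inwards to x = -14.5, its top slopes from z = 8.8 at the wall to 7 at the tip: with the recess ceiling (z = 11) a tapering slot, 4 high at its mouth, that takes the near lip's outer edge with the module sloping up to about 25 deg.
- psu_foot_edge (a point): Rounded catch tip of the unpressed spring foot, (14.5, 0, 8) mm in the power supply's frame. Foot: black slide 20 wide, yields only in +x, up to 5 mm, about 3 N to start, 10 N at 3.5 mm. Lead-in ramp below the tip down to (19, z 0); pull tab out to x = 52. Claw hooked, foot resting on the far rail edge: module slopes about 12 deg, foot end up.
- psu_press (a point): Top of the shoulder at the spring-foot end, (35, 0, 50) mm in the power supply's frame: a good place to press with shut fingers. Some 4 to 12 N here carries the foot past the rail edge: the force climbs, then drops near the end (the click), and rises again when the module lies flat. It swings about the hooked edge, so this point moves up to 10 mm towards +x on the way down.
- panel: Fixed grey steel plate, 3 thick, on the cutting mat, the rail on it along its y. Origin: plate underside, z up, -x towards the robot. Plate x -85..120, y -160..160; wiring duct 26 wide x 28 high centred at x = 98. On the rail: three-pole breaker y 81..135, about 80 above the plate; terminal blocks y -134..-82, about 60; free between. Home, the power supply lies parallel to this frame.
- rail_middle (a point): Nominal middle of the rail's top, (0, 0, 23.5) mm in the panel's frame. The rail stands on spacers in slotted holes: its true height is up to 5 mm off either way, its place across (x) up to 4 mm: feel for it. Aluminium hat section 35 wide across, 300 long, 15 high; lips 1.5 thick overhang 5 mm each side. A module fully home has its underside 11 below the rail's top.
- relay: Bystander: loose narrow rail module of the same shape, only 18 wide. Stands like the power supply, origin likewise.
- solder_spool: Bystander: upright solder spool, 50 diameter, 48 high, origin under its centre.
- tape_roll: Bystander: tape roll lying flat, 84 diameter, 18 high, origin under its centre.
- screwdriver: Bystander: screwdriver lying flat, 170 long.
- circuit_board: Bystander: green circuit board 100 x 70, 17 high with its parts, origin under its centre.
- side_cutters: Bystander: side cutters lying flat, about 140 long, 12 high.
- multimeter: Bystander: multimeter lying on its back, 170 x 82 x 43, origin under its centre.
Not all that is in view belongs to the job. What is shaped like the psu but pink is not meant.

How it is judged (in metres and radians):
On the way:
1. the claw is hooked under the near rail edge while the foot end is still up (x of psu_claw in the frame of panel between -0.0237 and -0.0115 m and z of psu_claw in the frame of panel between 0.0155 and 0.029 m and angle between psu's own z axis and vertical between 0.12 and 0.6 rad), for 0.1 s.
At the end, for the whole second after the job is handed in: The power supply is clipped flat on the rail: tilt < 2 deg, square within 3 deg, underside 6.5 to 18.2 mm above the panel's (the rail's height varies), within 6 mm of its centre line, claw on the edge nearer the robot, 20 mm or more of air to breaker and terminals, at rest (angle between psu's own z axis and vertical below 0.035 rad and angle between the x axis of psu and the x axis of panel, either way round below 0.05 rad and z of psu in the frame of panel between 0.0065 and 0.0182 m and x of psu in the frame of panel between -0.006 and 0.006 m and y of psu in the frame of panel between -0.043 and 0.043 m and x of psu_claw in the frame of panel below -0.01 m and linear speed of psu below 0.01 m/s); the robot touches nothing.
It fails at once if the foot-end shoulder of the power supply is pressed from above with more than 30 N (contact force between the fingers and psu above 30 N and x of the grasp point in the frame of psu above 0.024 m and z of the grasp point in the frame of psu above 0.06 m).
It fails at once if the power supply is forced against the rail or the plate with more than 150 N (contact force between psu and panel above 150 N).
It fails at once if a bystander on the bench is moved more than 15 mm (distance of any of relay, solder_spool, tape_roll, screwdriver, circuit_board, side_cutters, multimeter from where it was at the start of the episode above 0.015 m).
It also fails if it takes over 67 s, if anything falls off the work surface, if the arm or the gripper's body presses on something with over 40 N, if the wrist force passes 120 N, or if a joint passes its speed limit or range.

## Working session

There is one attempt and no reset: what is moved stays moved. The work goes in short steps, Python scripts to look and compute and a tool call to move; the robot and the scene stay as the last step left them, time stands still between calls to the robot, and variables do not carry over. Pictures are saved under pics/ and viewed, at most 10 in all, crops included, and the job is handed in when it is done.

Besides the shell and the picture viewer there is one more tool, called after "Request:" in YAML: its name, and indented under it one key for each argument. apply_moves: Moves the arm, as the interface text tells. Its arguments: {"type":"object","properties":{"moves":{"type":"array"},"hand":{"type":"number"}},"required":["moves"]}

```bash
mkdir -p pics; cat > h.py <<'E'
import numpy as np, cv2
from station import r, imaging, models
def ray(p,uv):
    d=p["orientation"]@(np.linalg.inv(p["intrinsics"])@np.array([uv[0],uv[1],1.])); return np.array(p["eye"]),d
def hit(p,uv,z):
    e,d=ray(p,uv); return e+d*(z-e[2])/d[2]
def proj(p,X):
    c=np.array(p["orientation"]).T@(np.array(X)-p["eye"]); q=p["intrinsics"]@c; return q[:2]/q[2]
def px(at): return np.array(at)*[512,384]
E
python3 - <<'E'
from h import *
s=r.sense(); print(s['tcp_pos'],np.round(s['ee_rot'],3).tolist(),r.pinch_z)
P={}
for n in("scene","side","wrist"):
    p=imaging.capture(n);P[n]=p;cv2.imwrite(f"pics/a_{n}.png",p["frame"])
    print(n,np.round(p["eye"],3),np.round(p["orientation"],2).tolist())
    for t in("psu","panel","rail_middle","relay","psu_claw","psu_foot_edge","psu_press"):
        for d in models.place_of(p,t)[:3]:
            uv=px(d["at"]); print(' ',t,round(d["confidence"],2),uv.round(),hit(p,uv,{"rail_middle":.0235,"psu_claw":.009,"psu_foot_edge":.008,"psu_press":.05}.get(t,0)).round(4))
im=np.hstack([P["scene"]["frame"],P["side"]["frame"]]);cv2.imwrite("pics/a.png",cv2.resize(im,(800,300)))
E
```

```text
[0.157949   0.60410543 0.22147746] [[0.967, -0.253, -0.0], [-0.253, -0.967, -0.002], [0.0, 0.002, -1.0]] 0.0187
scene [ 1.006 -0.961  0.916] [[0.89, 0.29, -0.35], [0.45, -0.59, 0.67], [-0.02, -0.75, -0.66]]
  psu 0.91 [190. 243.] [ 0.4639 -0.3256  0.    ]
  psu 0.72 [112. 280.] [ 0.3406 -0.5401  0.    ]
  psu 0.57 [158. 299.] [ 0.4995 -0.5343  0.    ]
  panel 0.69 [247. 198.] [ 0.5286 -0.0665  0.    ]
  rail_middle 0.61 [249. 191.] [ 0.5319 -0.0514  0.0235]
  relay 0.8 [290. 140.] [0.5264 0.335  0.    ]
  psu_claw 0.96 [180. 242.] [ 0.442  -0.3438  0.009 ]
  psu_claw 0.8 [155. 302.] [ 0.5017 -0.5478  0.009 ]
  psu_claw 0.71 [115. 284.] [ 0.368  -0.5523  0.009 ]
  psu_foot_edge 0.85 [190. 239.] [ 0.4602 -0.3166  0.008 ]
  psu_foot_edge 0.72 [111. 274.] [ 0.3325 -0.5294  0.008 ]
  psu_foot_edge 0.67 [156. 294.] [ 0.4869 -0.5261  0.008 ]
  psu_press 0.9 [199. 229.] [ 0.4893 -0.3018  0.05  ]
  psu_press 0.89 [ 99. 261.] [ 0.302  -0.5293  0.05  ]
  psu_press 0.81 [153. 276.] [ 0.4701 -0.504   0.05  ]
side [ 0.52  -0.863  0.977] [[1.0, -0.0, 0.02], [-0.01, -0.76, 0.65], [0.01, -0.65, -0.76
[... 256 characters left out ...]
]
  rail_middle 0.59 [229. 267.] [ 0.4838 -0.2906  0.0235]
  relay 0.76 [246. 123.] [0.5323 0.299  0.    ]
  psu_claw 0.72 [233. 375.] [ 0.4977 -0.5521  0.009 ]
  psu_claw 0.7 [210. 285.] [ 0.4375 -0.334   0.009 ]
  psu_claw 0.68 [246. 197.] [ 0.531  -0.0453  0.009 ]
  psu_foot_edge 0.96 [226. 280.] [ 0.4776 -0.3185  0.008 ]
  psu_foot_edge 0.84 [152. 365.] [ 0.3191 -0.5277  0.008 ]
  psu_foot_edge 0.75 [225. 363.] [ 0.4794 -0.5246  0.008 ]
  psu_press 0.73 [230. 265.] [ 0.4882 -0.3011  0.05  ]
  psu_press 0.73 [220. 349.] [ 0.4696 -0.5097  0.05  ]
  psu_press 0.56 [140. 361.] [ 0.3017 -0.5343  0.05  ]
wrist [0.227 0.587 0.384] [[-0.25, -0.93, -0.25], [-0.97, 0.24, 0.06], [0.0, 0.26, -0.97]]
```

View pics/a_scene.png

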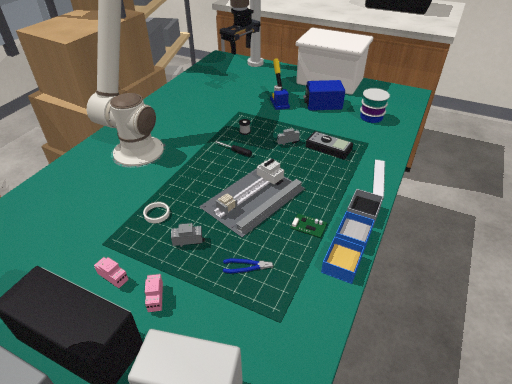

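View pics/a_side.png

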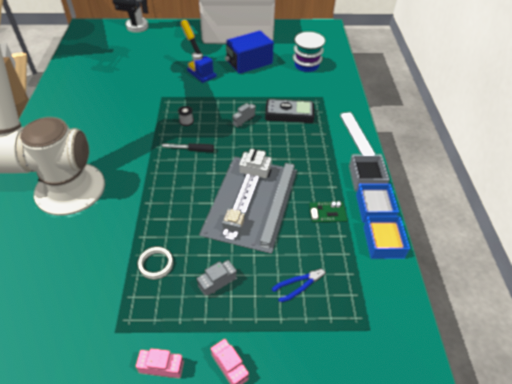

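Request:
apply_moves:
  moves:
    - [[0.028, 0.0274, 0], 0]
    - [[0.028, 0.0274, 0], 0]
    - [[0.028, 0.0274, 0], 0]
    - [[0.028, 0.0274, 0], 0]
    - [[0.028, 0.0274, 0], 0]

```text
time_s: 1.62
tcp_pos: [0.2595, 0.4351, 0.2227]
ee_rot: [[0.968, -0.252, 0.0], [-0.252, -0.968, 0.0], [0.0, -0.0, -1.0]]
wrist_force: [2.2, 0.1, -0.8]
gripper_width: 1.002
gripper_force: 0.0
```

Request:
apply_moves:
  moves:
    - [[0.028, 0.0274, 0], 0]
    - [[0.028, 0.0274, 0], 0]
    - [[0.028, 0.0274, 0], 0]
    - [[0.028, 0.0274, 0], 0]
    - [[0.028, 0.0274, 0], 0]

```text
time_s: 2.03
tcp_pos: [0.3602, 0.267, 0.223]
ee_rot: [[0.968, -0.252, 0.001], [-0.252, -0.968, 0.001], [0.0, -0.001, -1.0]]
wrist_force: [0.6, 0.7, 0.3]
gripper_width: 0.999
gripper_force: 0.0
```

Request:
apply_moves:
  moves:
    - [[0.028, 0.0274, 0], 0]
    - [[0.028, 0.0274, 0], 0]
    - [[0.014, 0.0377, 0], 0]
    - [[0.014, 0.0377, 0], 0]
    - [[0.014, 0.0377, 0], 0]

```text
time_s: 2.45
tcp_pos: [0.4119, 0.0796, 0.2228]
ee_rot: [[0.968, -0.253, 0.0], [-0.253, -0.968, 0.0], [0.0, -0.0, -1.0]]
wrist_force: [2.3, 0.1, 0.1]
gripper_width: 0.999
gripper_force: 0.0
```

Request:
apply_moves:
  moves:
    - [[0.014, 0.0377, 0], 0]
    - [[0.014, 0.0377, 0], 0]
    - [[0.014, 0.0377, 0], 0]
    - [[0.014, 0.0377, 0], 0]
    - [[0, 0, 0], 0]

```text
time_s: 2.87
tcp_pos: [0.4277, -0.0839, 0.2227]
ee_rot: [[0.965, -0.261, -0.0], [-0.261, -0.965, -0.001], [0.0, 0.001, -1.0]]
wrist_force: [0.2, -0.3, -0.3]
gripper_width: 0.997
gripper_force: 0.0
```

```bash
python3 - <<'E'
from h import *
s=r.sense(); print(s['time_s'],s['tcp_pos'],np.round(s['ee_rot'],3).tolist(),s['joints'])
p=imaging.capture("wrist");cv2.imwrite("pics/b.png",p["frame"]);print(p["eye"],p["intrinsics"])
for t in("psu","panel","rail_middle","psu_claw","psu_foot_edge","psu_press"):
    for d in models.place_of(p,t)[:3]:
            uv=px(d["at"]); print(' ',t,round(d["confidence"],2),uv.round(),hit(p,uv,{"rail_middle":.0235,"psu_claw":.009,"psu_foot_edge":.008,"psu_press":.05}.get(t,0)).round(4))
E
```

```text
2.8667 [ 0.4277439  -0.08390718  0.22267309] [[0.965, -0.261, -0.0], [-0.261, -0.965, -0.001], [0.0, 0.001, -1.0]] [ 10.45296992   3.22199301 -24.41181407   0.06744653 -62.38502163
  64.38073996]
[ 0.49688609 -0.10231998  0.3842897 ] [[278.02879949   0.         256.51963518]
 [  0.         278.02879949 186.71973352]
 [  0.           0.           1.        ]]
  psu 0.71 [432.  97.] [ 0.4542 -0.3312  0.    ]
  panel 0.97 [208.  97.] [ 0.5313 -0.0464  0.    ]
  rail_middle 0.68 [206.  95.] [ 0.5321 -0.0488  0.0235]
  psu_claw 0.74 [439. 107.] [ 0.4405 -0.3343  0.009 ]
  psu_foot_edge 0.56 [424.  90.] [ 0.4673 -0.3181  0.008 ]
  psu_press 0.77 [431.  73.] [ 0.4862 -0.3038  0.05  ]
```

View pics/b.png

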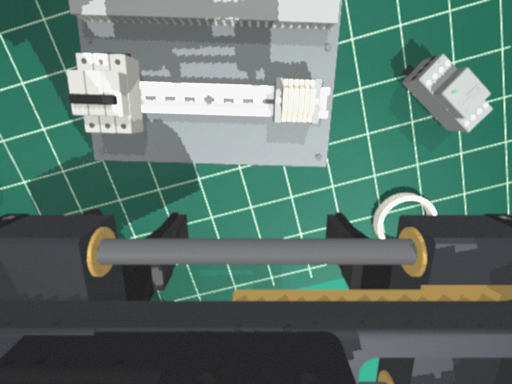

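```bash
cat >> h.py <<'E'
from scipy.optimize import minimize
def box(x0,x1,y0,y1,z0,z1): return np.array([[x,y,z] for x in(x0,x1) for y in(y0,y1) for z in(z0,z1)])/1000
PSU=[box(-45,45,-18,18,11,50),box(-21,21,-18,18,50,66),box(-23,24,-18,18,0,11),box(20,52,-10,10,3,9)]
PAN=[box(-85,120,-160,160,0,3),box(85,111,-160,160,3,31),box(-40,40,-134,-82,3,63)]
def render(p,parts,q,z=0.,tilt=0.):
    m=np.zeros((384,512),np.uint8); c,s=np.cos(q[2]),np.sin(q[2])
    R=np.array([[c,-s,0],[s,c,0],[0,0,1]])@cv2.Rodrigues(np.array([0,-tilt,0.]))[0]
    for b in parts:
        P=np.array([proj(p,R@v+[q[0],q[1],z]) for v in b])
        cv2.fillConvexPoly(m,cv2.convexHull(P.astype(np.float32)*16).round().astype(np.int32),1,shift=4)
    return m>0
def fit(obs,parts,q0,valid=None,z=0.):
    "obs: list of (picture, region)"
    def cost(q):
        q=np.array([q[0],q[1],q[2]/10]); t=0
        for p,g in obs:
            m=render(p,parts,q,z); v=np.ones_like(m) if valid is None else valid
            t+=1-(m&g&v).sum()/max(1,((m|g)&v).sum())
        return t
    q=np.array([q0[0],q0[1],q0[2]*10])
    sx=np.array([q]+[q+d for d in np.diag([.012,.012,1.])])
    for _ in range(2):
        o=minimize(cost,q,method="Nelder-Mead",options=dict(initial_simplex=sx,xatol=1e-4,fatol=1e-4)); q=o.x
        sx=np.array([q]+[q+d for d in np.diag([-.006,-.006,-.5])])
    return np.array([q[0],q[1],q[2]/10]),o.fun
E
python3 - <<'E'
from h import *
p=imaging.capture("wrist");print(r.sense()['tcp_pos'])
L=models.cut_out(p,"panel");print([(d['confidence'],d['region'].sum(),d['extent']) for d in L])
v=np.zeros((384,512),bool);v[:200,145:]=1
g=L[0]['region'];q,f=fit([(p,g)],PAN,(.53,-.048,-.26),v);print(q,np.degrees(q[2]),f)
im=p["frame"].copy();im[g]=im[g]//2+[0,0,120]
m=render(p,PAN,q);im[cv2.morphologyEx(m.astype(np.uint8),cv2.MORPH_GRADIENT,np.ones((2,2)))>0]=[0,255,0]
cv2.imwrite("pics/c.png",im)
np.save("pan.npy",q)
E
```

```text
[ 0.42813073 -0.07736139  0.22265308]
[(0.71, np.int64(41662), [0.1441, 0.0, 0.5396, 0.4409])]
[ 0.5285635  -0.0487809  -0.28858139] -16.534495740165163 0.008035243384109436
```

Request:
apply_moves:
  moves:
    - [[-0.0044, 0.0374, 0], 0]
    - [[-0.0044, 0.0374, 0], 0]
    - [[-0.0044, 0.0374, 0], 0]
    - [[-0.0044, 0.0374, 0], 0]
    - [[-0.0044, 0.0374, 0], 0]

```text
time_s: 3.73
tcp_pos: [0.359, -0.2545, 0.2229]
ee_rot: [[0.968, -0.25, 0.001], [-0.25, -0.968, -0.0], [0.001, 0.0, -1.0]]
wrist_force: [1.4, -1.0, -0.1]
gripper_width: 1.001
gripper_force: 0.0
```

Request:
apply_moves:
  moves:
    - [[-0.0044, 0.0374, 0], 0]
    - [[0, 0, 0], 0]
    - [[0, 0, 0], 0]

```text
time_s: 3.98
tcp_pos: [0.3451, -0.2899, 0.2223]
ee_rot: [[0.967, -0.256, -0.0], [-0.256, -0.967, 0.0], [-0.0, -0.0, -1.0]]
wrist_force: [0.7, 0.6, 0.4]
gripper_width: 1.001
gripper_force: 0.0
```

```bash
python3 - <<'E'
from h import *
p=imaging.capture("wrist");s=r.sense();print(s['tcp_pos'],s['joints'],s['wrist_force'])
L=models.cut_out(p,"psu");print([(d['confidence'],d['region'].sum(),np.round(d['extent'],2)) for d in L])
g=L[0]['region'];q,f=fit([(p,g)],PSU,(.46,-.325,.6));print(q,np.degrees(q[2]),f)
im=p["frame"].copy();im[g]=im[g]//2+np.array([0,0,120],np.uint8)
m=render(p,PSU,q);im[cv2.morphologyEx(m.astype(np.uint8),cv2.MORPH_GRADIENT,np.ones((2,2)))>0]=[0,255,0]
a=cv2.imread("pics/c.png")[:230];b=im[:230]
cv2.imwrite("pics/d.png",np.vstack([a,b]))
np.save("psu.npy",q)
E
```

```text
[ 0.34564464 -0.28897836  0.22237584] [-1.91321273e+01  4.79045140e+00 -2.26924145e+01 -1.42248329e-02
 -6.25343040e+01  9.44317439e+01] [0.14734446 0.98670387 0.35913829]
[(0.97, np.int64(4137), array([0.83, 0.21, 0.12, 0.2 ])), (0.71, np.int64(3090), array([0.44, 0.08, 0.16, 0.21])), (0.66, np.int64(1523), array([0.76, 0.  , 0.13, 0.09]))]
[ 0.46  -0.325  0.6  ] 34.37746770784939 1.0
```

View pics/d.png

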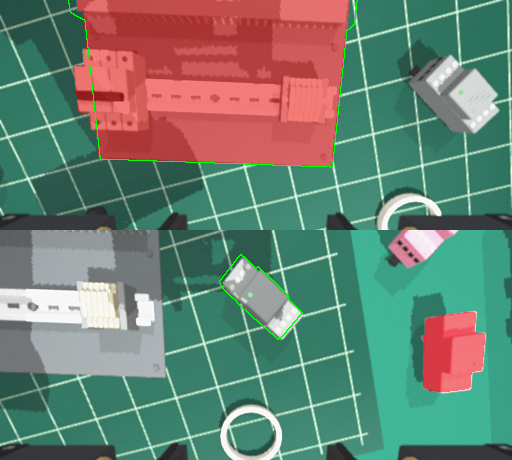

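```bash
python3 - <<'E'
from h import *
p=imaging.capture("wrist")
L=models.cut_out(p,"psu");m0=render(p,PSU,(.46,-.325,.6))
g=max(L,key=lambda d:(d['region']&m0).sum())['region']
q,f=fit([(p,g)],PSU,(.46,-.325,.6));print('wrist',q,np.degrees(q[2]),f)
np.save("psu.npy",q)
for n in("scene","side"):
    c=imaging.capture(n);L=models.cut_out(c,"psu");m0=render(c,PSU,q)
    gg=max(L,key=lambda d:(d['region']&m0).sum())['region'];a,f=fit([(c,gg)],PSU,q);print(n,a,np.degrees(a[2]),f)
t=r.sense()
R=np.array(t['ee_rot']);yaw=np.degrees(np.arctan2(R[1,0],R[0,0]))
print(yaw,t['tcp_pos'],'turn',-(np.degrees(q[2])-yaw))
E
```

```text
wrist [ 0.45721538 -0.327589    0.58415046] 33.46935576888491 0.03417999372844149
scene [ 0.45592718 -0.32675219  0.61728124] 35.36761003805386 0.18195050946142655
side [ 0.45541305 -0.32516484  0.59086903] 33.854301679905014 0.13157894736842102
-14.53329901289762 [ 0.34625073 -0.28817203  0.22268356] turn -48.00265478178253
```

Request:
apply_moves:
  moves:
    - [[0.0371, 0.0052, 0], 0]
    - [[0.0371, 0.0052, 0], 0]
    - [[0.0371, 0.0052, 0], 0]
    - [[0, 0, 0], -6.86]
    - [[0, 0, 0], -6.86]
  hand: 0.087

```text
time_s: 4.8
tcp_pos: [0.4513, -0.3322, 0.2211]
ee_rot: [[1.0, -0.009, -0.002], [-0.009, -1.0, 0.001], [-0.002, -0.001, -1.0]]
wrist_force: [-1.0, 0.5, 0.5]
gripper_width: 1.001
gripper_force: 0.0
```

Request:
apply_moves:
  moves:
    - [[0, 0, 0.02], -6.86]
    - [[0, 0, 0.02], -6.86]
    - [[0, 0, 0.02], -6.86]
    - [[0, 0, 0.02], -6.86]
    - [[0, 0, 0.02], -6.86]

```text
time_s: 5.22
tcp_pos: [0.4498, -0.3317, 0.1217]
ee_rot: [[0.831, 0.556, 0.0], [0.556, -0.831, -0.0], [0.0, 0.0, -1.0]]
wrist_force: [0.8, -0.4, 0.7]
gripper_width: 0.999
gripper_force: 0.0
```

Request:
apply_moves:
  moves:
    - [[0, 0, 0], 0]
    - [[0, 0, 0], 0]
    - [[0, 0, 0], 0]

```text
time_s: 5.47
tcp_pos: [0.4504, -0.3325, 0.1238]
ee_rot: [[0.836, 0.549, 0.002], [0.549, -0.836, -0.001], [0.001, 0.002, -1.0]]
wrist_force: [-0.1, 0.1, -0.6]
gripper_width: 0.996
gripper_force: 0.0
```

```bash
cat >> h.py <<'E'
def rel(target,yawdeg):
    "tool shift and turn from now to TCP target (world), tool yaw"
    s=r.sense();R=np.array(s['ee_rot']);y=np.degrees(np.arctan2(R[1,0],R[0,0]))
    print('t',s['time_s'],'tcp',s['tcp_pos'].round(4),'yaw',y.round(2),'j6',s['joints'][5].round(1),'F',s['wrist_force'].round(1),'shift',(R.T@(np.array(target)-s['tcp_pos'])).round(4),'turn',round(-(yawdeg-y),2))
E
python3 - <<'E'
from h import *
rel((.4502,-.3314,.03),33.6)
E
```

```text
t 5.4667 tcp [ 0.4504 -0.3325  0.1238] yaw 33.28 j6 143.1 F [-0.1  0.1 -0.6] shift [ 0.0003 -0.0012  0.0937] turn -0.32
```

Request:
apply_moves:
  moves:
    - [[0, -0.001, 0.0312], -0.3]
    - [[0, 0, 0.0312], 0]
    - [[0, 0, 0.0312], 0]
    - [[0, 0, 0], 0]
    - [[0, 0, 0], 0]

```text
time_s: 5.88
tcp_pos: [0.4491, -0.3316, 0.0293]
ee_rot: [[0.833, 0.554, -0.001], [0.554, -0.833, -0.0], [-0.001, -0.0, -1.0]]
wrist_force: [0.9, -0.7, 0.5]
gripper_width: 1.0
gripper_force: 0.0
```

Request:
apply_moves:
  moves:
    - [[0, 0, 0], 0]
    - [[0, 0, 0], 0]
    - [[0, 0, 0], 0]
    - [[0, 0, 0], 0]
    - [[0, 0, 0], 0]
  hand: 0.02

```text
time_s: 6.3
tcp_pos: [0.4494, -0.3316, 0.0301]
ee_rot: [[0.832, 0.554, 0.002], [0.554, -0.832, -0.001], [0.001, 0.002, -1.0]]
wrist_force: [0.4, 0.1, -0.8]
gripper_width: 0.705
gripper_force: 0.0
```

Request:
apply_moves:
  moves:
    - [[0, 0, 0], 0]
    - [[0, 0, 0], 0]
    - [[0, 0, 0], 0]
    - [[0, 0, 0], 0]
    - [[0, 0, 0], 0]

```text
time_s: 6.72
tcp_pos: [0.4489, -0.3314, 0.0289]
ee_rot: [[0.832, 0.554, -0.0], [0.554, -0.832, 0.0], [-0.0, -0.0, -1.0]]
wrist_force: [0.1, 0.3, 0.5]
gripper_width: 0.413
gripper_force: 30.0
```

```bash
python3 - <<'E'
from h import *
s=r.sense();print(s['gripper_width']*.087,s['gripper_force'],s['wrist_force'],s['tcp_pos'])
p=imaging.capture("wrist");c=imaging.capture("side")
cv2.imwrite("pics/e.png",np.hstack([p["frame"][:300],c["frame"][190:340,130:330].repeat(2,0).repeat(2,1)]))
E
```

```text
0.035888846073594945 29.99263845947553 [0.06080024 0.34009833 0.49497496] [ 0.44887112 -0.33144125  0.02893392]
```

View pics/e.png

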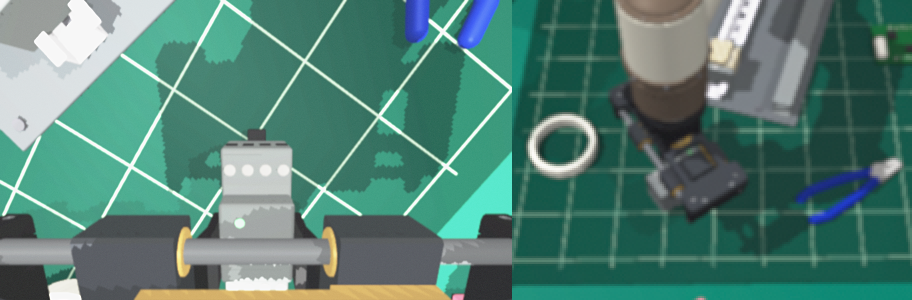

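```bash
python3 - <<'E'
from h import *
s=r.sense();R=np.array(s['ee_rot']);p=imaging.capture("wrist")
L=models.cut_out(p,"psu");print([(d['confidence'],np.round(d['extent'],2)) for d in L])
for uv in((222,144),(257,144),(291,144)): print('shoulder top?',uv,(R.T@(hit(p,uv,.05)-s['tcp_pos'])).round(4))
for uv in((222,149),(291,149)): print(uv,(R.T@(hit(p,uv,.05)-s['tcp_pos'])).round(4))
for uv in((248,129),(265,129)): print('tab',(R.T@(hit(p,uv,.008)-s['tcp_pos'])).round(4))
cv2.imwrite("pics/f.png",cv2.resize(p["frame"][110:260,180:340],None,fx=4,fy=4,interpolation=cv2.INTER_NEAREST))
E
```

```text
[(0.8, array([0.43, 0.34, 0.15, 0.41])), (0.66, array([0.88, 0.76, 0.02, 0.03]))]
shoulder top? (222, 144) [ 0.0557 -0.0167 -0.0211]
shoulder top? (257, 144) [ 0.0557  0.0009 -0.0211]
shoulder top? (291, 144) [ 0.0557  0.0179 -0.0211]
(222, 149) [ 0.0531 -0.0168 -0.0211]
(291, 149) [ 0.0531  0.018  -0.0211]
tab [ 0.0606 -0.0048  0.0209]
tab [0.0606 0.0061 0.0209]
```

Request:
apply_moves:
  moves:
    - [[0, 0, -0.03], 0]
    - [[0, 0, -0.03], 0]
    - [[0, 0, -0.03], 0]
    - [[0, 0, -0.03], 0]
    - [[0, 0, 0], 0]

```text
time_s: 7.33
tcp_pos: [0.4521, -0.3332, 0.1552]
ee_rot: [[0.832, 0.555, 0.011], [0.555, -0.832, -0.006], [0.006, 0.011, -1.0]]
wrist_force: [1.2, -0.9, -1.5]
gripper_width: 0.412
gripper_force: 30.0
```

View pics/f.png

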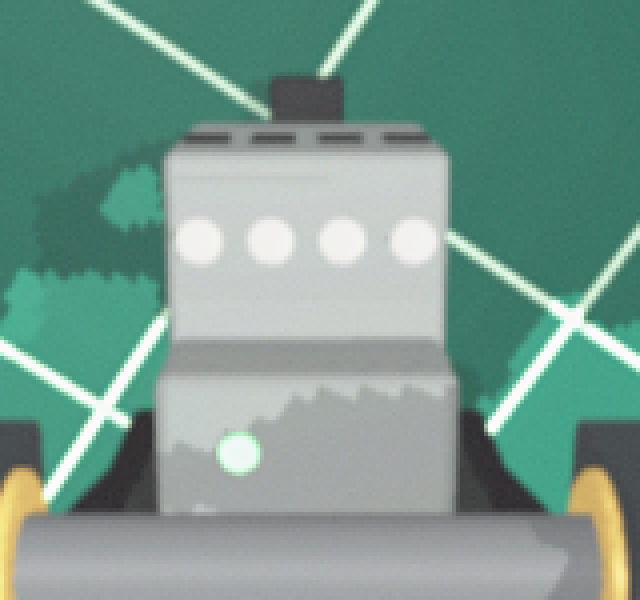

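Request:
apply_moves:
  moves:
    - [[0.0181, -0.0358, 0], 0]
    - [[0.0181, -0.0358, 0], 0]
    - [[0.0181, -0.0358, 0], 0]
    - [[0.0181, -0.0358, 0], 0]
    - [[0.0181, -0.0358, 0], 0]

```text
time_s: 7.75
tcp_pos: [0.4236, -0.1307, 0.1481]
ee_rot: [[0.833, 0.553, -0.002], [0.553, -0.833, 0.0], [-0.001, -0.001, -1.0]]
wrist_force: [1.0, 0.2, -2.4]
gripper_width: 0.411
gripper_force: 30.0
```

Request:
apply_moves:
  moves:
    - [[0.0181, -0.0358, 0], 0]
    - [[0.0181, -0.0358, 0], 0]
    - [[0.0181, -0.0358, 0], 0]
    - [[0, 0, 0], 7.15]
    - [[0, 0, 0], 7.15]

```text
time_s: 8.17
tcp_pos: [0.4098, -0.0103, 0.1485]
ee_rot: [[0.943, 0.331, -0.001], [0.331, -0.943, 0.0], [-0.001, -0.001, -1.0]]
wrist_force: [0.7, 0.2, -2.8]
gripper_width: 0.411
gripper_force: 30.0
```

Request:
apply_moves:
  moves:
    - [[0, 0, 0], 7.15]
    - [[0, 0, 0], 7.15]
    - [[0, 0, 0], 7.15]
    - [[0, 0, 0], 7.15]
    - [[0, 0, 0], 7.15]

```text
time_s: 8.58
tcp_pos: [0.4099, -0.0128, 0.1482]
ee_rot: [[0.958, -0.288, -0.002], [-0.288, -0.958, -0.0], [-0.002, 0.001, -1.0]]
wrist_force: [-0.2, -0.1, -1.4]
gripper_width: 0.411
gripper_force: 30.0
```

Request:
apply_moves:
  moves:
    - [[0, 0, 0], 0]
    - [[0, 0, 0], 0]
    - [[0, 0, 0], 0]

```text
time_s: 8.83
tcp_pos: [0.4103, -0.0129, 0.1486]
ee_rot: [[0.96, -0.28, -0.001], [-0.28, -0.96, -0.0], [-0.001, 0.0, -1.0]]
wrist_force: [-0.9, 0.3, -1.6]
gripper_width: 0.411
gripper_force: 30.0
```

```bash
python3 - <<'E'
from h import *
import pickle
rel((.4135,-.0147,.15),-16.5)
s=r.sense();p=imaging.capture("wrist");pickle.dump((p,s),open("g.pkl","wb"))
for t in("panel","rail_middle"):
    for d in models.place_of(p,t)[:2]:
        uv=px(d["at"]);print(t,d["confidence"],hit(p,uv,.0235 if t!="panel" else 0).round(4))
q0=np.load("pan.npy")
g=models.cut_out(p,"panel")[0]['region']
cv2.imwrite("pics/g.png",cv2.resize(p["frame"][:300],(768,450)))
E
```

```text
t 8.8333 tcp [ 0.4103 -0.0129  0.1486] yaw -16.24 j6 52.7 F [-0.9  0.3 -1.6] shift [ 0.0036  0.0009 -0.0014] turn 0.26
panel 0.79 [ 0.5289 -0.0484  0.    ]
rail_middle 0.55 [ 0.5298 -0.0495  0.0235]Traceback (most recent call last):
  File "<stdin>", line 9, in <module>
IndexError: list index out of range
```

```bash
python3 - <<'E'
from h import *
import pickle
p,s=pickle.load(open("g.pkl","rb"))
cv2.imwrite("pics/g.png",cv2.resize(p["frame"][30:230,90:350],None,fx=3,fy=3,interpolation=cv2.INTER_CUBIC)[:600,:780])
q=np.load("pan.npy");c,sn=np.cos(q[2]),np.sin(q[2]);R=np.array([[c,-sn],[sn,c]])
W=lambda x,y,z:np.r_[q[:2]+R@[x,y],z]
for pt in((-.085,.03,.003),(-.085,-.05,.003),(-.0175,.03,.0235),(.0175,.03,.0235),(-.0175,-.05,.0235),(.0175,-.05,.0235),(.085,.03,.031),(.085,-.05,.031)):
    uv=proj(p,W(*pt));print(pt,uv.round(1),((uv-[90,30])*3).round())
E
```

```text
(-0.085, 0.03, 0.003) [229.7 142.8] [419. 338.]
(-0.085, -0.05, 0.003) [302.5 143.2] [638. 339.]
(-0.0175, 0.03, 0.0235) [226.3  74.5] [409. 134.]
(0.0175, 0.03, 0.0235) [225.5  34.2] [406.  13.]
(-0.0175, -0.05, 0.0235) [309.4  75. ] [658. 135.]
(0.0175, -0.05, 0.0235) [311.4  34.8] [664.  14.]
(0.085, 0.03, 0.031) [222.6 -57.2] [ 398. -262.]
(0.085, -0.05, 0.031) [317.7 -56.5] [ 683. -259.]
```

View pics/g.png

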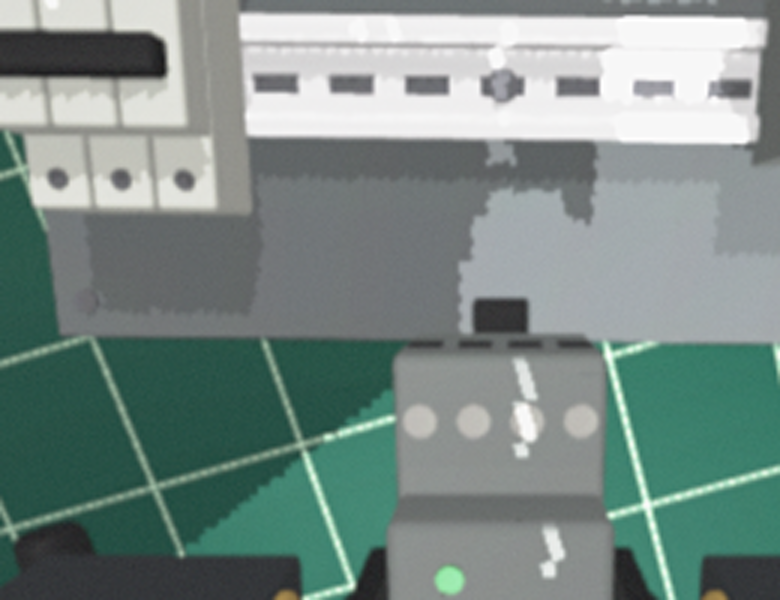

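Request:
apply_moves:
  moves:
    - [[0.0398, 0.0006, 0], 0.26]
    - [[0.0398, 0.0006, 0], 0]
    - [[0, 0, 0.028], 0]
    - [[0, 0, 0.028], 0]
    - [[0, 0, 0.026], 0]

```text
time_s: 9.45
tcp_pos: [0.487, -0.0368, 0.0657]
ee_rot: [[0.958, -0.287, 0.0], [-0.287, -0.958, 0.0], [0.0, -0.0, -1.0]]
wrist_force: [-0.4, -0.4, -3.1]
gripper_width: 0.415
gripper_force: 30.0
```

Request:
apply_moves:
  moves:
    - [[0, 0, 0], 0]
    - [[0, 0, 0], 0]
    - [[0, 0, 0], 0]

```text
time_s: 9.7
tcp_pos: [0.4879, -0.0364, 0.0682]
ee_rot: [[0.958, -0.285, 0.002], [-0.285, -0.958, -0.0], [0.002, -0.001, -1.0]]
wrist_force: [1.0, 0.4, -2.1]
gripper_width: 0.414
gripper_force: 30.0
```

```bash
python3 - <<'E'
from h import *
rel((.4864,-.0363,.0525),-16.5)
E
```

```text
t 9.7 tcp [ 0.4879 -0.0364  0.0682] yaw -16.58 j6 58.6 F [ 1.   0.4 -2.1] shift [-0.0015  0.0004  0.0157] turn -0.08
```

Request:
apply_moves:
  moves:
    - [[-0.0015, 0, 0.009], 0]
    - [[0, 0, 0], 0]
    - [[0, 0, 0], 0]

```text
time_s: 9.95
tcp_pos: [0.4852, -0.036, 0.0585]
ee_rot: [[0.958, -0.286, 0.001], [-0.286, -0.958, 0.0], [0.001, -0.0, -1.0]]
wrist_force: [-0.4, 0.1, -2.5]
gripper_width: 0.409
gripper_force: 30.0
```

Request:
apply_moves:
  moves:
    - [[0, 0, 0.0012], 0]
    - [[0, 0, 0], 0]

```text
time_s: 10.12
tcp_pos: [0.4854, -0.036, 0.0571]
ee_rot: [[0.958, -0.286, 0.001], [-0.286, -0.958, 0.0], [0.001, -0.0, -1.0]]
wrist_force: [-0.6, -0.2, -3.2]
gripper_width: 0.412
gripper_force: 30.0
```

Request:
apply_moves:
  moves:
    - [[0, 0, 0.0012], 0]
    - [[0, 0, 0], 0]

```text
time_s: 10.28
tcp_pos: [0.4852, -0.0361, 0.0556]
ee_rot: [[0.958, -0.287, 0.0], [-0.287, -0.958, 0.0], [0.0, -0.0, -1.0]]
wrist_force: [-0.6, -1.6, -2.3]
gripper_width: 0.414
gripper_force: 30.0
```

Request:
apply_moves:
  moves:
    - [[0, 0, 0.0012], 0]
    - [[0, 0, 0], 0]

```text
time_s: 10.45
tcp_pos: [0.4851, -0.0362, 0.0542]
ee_rot: [[0.958, -0.287, -0.0], [-0.287, -0.958, -0.0], [-0.0, 0.0, -1.0]]
wrist_force: [-0.2, -0.7, -2.0]
gripper_width: 0.412
gripper_force: 30.0
```

Request:
apply_moves:
  moves:
    - [[0, 0, 0.0012], 0]
    - [[0, 0, 0], 0]

```text
time_s: 10.62
tcp_pos: [0.485, -0.0362, 0.0529]
ee_rot: [[0.958, -0.287, -0.0], [-0.287, -0.958, -0.0], [-0.0, 0.0, -1.0]]
wrist_force: [-0.6, 0.1, -1.8]
gripper_width: 0.412
gripper_force: 30.0
```

Request:
apply_moves:
  moves:
    - [[0, 0, 0.001], 0]
    - [[0, 0, 0], 0]

```text
time_s: 10.78
tcp_pos: [0.4851, -0.0361, 0.052]
ee_rot: [[0.958, -0.287, -0.0], [-0.287, -0.958, -0.0], [-0.0, 0.0, -1.0]]
wrist_force: [-0.3, -0.5, -2.0]
gripper_width: 0.409
gripper_force: 30.0
```

Request:
apply_moves:
  moves:
    - [[0, 0, 0.001], 0]
    - [[0, 0, 0], 0]

```text
time_s: 10.95
tcp_pos: [0.4851, -0.0361, 0.051]
ee_rot: [[0.958, -0.287, -0.0], [-0.287, -0.958, -0.0], [-0.0, 0.0, -1.0]]
wrist_force: [-0.1, -0.0, -1.1]
gripper_width: 0.418
gripper_force: 30.0
```

Request:
apply_moves:
  moves:
    - [[0, 0, 0.001], 0]
    - [[0, 0, 0], 0]

```text
time_s: 11.12
tcp_pos: [0.4853, -0.0361, 0.0502]
ee_rot: [[0.958, -0.286, 0.0], [-0.286, -0.958, -0.0], [0.0, -0.0, -1.0]]
wrist_force: [-0.6, -0.2, -0.1]
gripper_width: 0.414
gripper_force: 30.0
```

Request:
apply_moves:
  moves:
    - [[0, 0, 0.001], 0]
    - [[0, 0, 0], 0]

```text
time_s: 11.28
tcp_pos: [0.4854, -0.0361, 0.05]
ee_rot: [[0.958, -0.286, 0.001], [-0.286, -0.958, -0.0], [0.001, 0.0, -1.0]]
wrist_force: [-3.2, 0.1, 4.9]
gripper_width: 0.411
gripper_force: 30.0
```

Request:
apply_moves:
  moves:
    - [[-0.0021, 0, 0.0013], 0]
    - [[-0.002, 0, 0.0013], 0]
    - [[0, 0, 0], 0]

```text
time_s: 11.53
tcp_pos: [0.4844, -0.0349, 0.0489]
ee_rot: [[0.959, -0.285, 0.007], [-0.285, -0.959, -0.0], [0.007, -0.002, -1.0]]
wrist_force: [1.0, -2.6, 8.4]
gripper_width: 0.41
gripper_force: 30.0
```

Request:
apply_moves:
  moves:
    - [[-0.0019, 0, 0.0015], 0]
    - [[-0.0019, 0, 0.0015], 0]
    - [[0, 0, 0], 0]

```text
time_s: 11.78
tcp_pos: [0.4812, -0.0339, 0.0461]
ee_rot: [[0.959, -0.285, 0.008], [-0.285, -0.959, 0.0], [0.008, -0.002, -1.0]]
wrist_force: [1.0, -3.4, 8.7]
gripper_width: 0.413
gripper_force: 30.0
```

Request:
apply_moves:
  moves:
    - [[-0.0018, 0, 0.0016], 0]
    - [[-0.0018, 0, 0.0016], 0]
    - [[0, 0, 0], 0]

```text
time_s: 12.03
tcp_pos: [0.4777, -0.0328, 0.0428]
ee_rot: [[0.959, -0.285, 0.008], [-0.285, -0.959, 0.0], [0.008, -0.002, -1.0]]
wrist_force: [1.2, -3.2, 9.6]
gripper_width: 0.415
gripper_force: 30.0
```

Request:
apply_moves:
  moves:
    - [[-0.001, 0, 0.001], 0]
    - [[-0.001, 0, 0.001], 0]
    - [[0, 0, 0], 0]

```text
time_s: 12.28
tcp_pos: [0.4758, -0.0322, 0.0408]
ee_rot: [[0.959, -0.285, 0.008], [-0.285, -0.959, 0.0], [0.008, -0.002, -1.0]]
wrist_force: [0.6, -3.2, 10.1]
gripper_width: 0.414
gripper_force: 30.0
```

```bash
python3 - <<'E'
from h import *
import pickle
s=r.sense();print(s['tcp_pos'],s['wrist_force'],s['moment'])
p=imaging.capture("wrist");c=imaging.capture("side");d=imaging.capture("scene");pickle.dump((p,s),open("h.pkl","wb"))
z=lambda f,a,b:cv2.resize(f["frame"][a:a+100,b:b+130],(390,300),interpolation=cv2.INTER_CUBIC)
cv2.imwrite("pics/h.png",np.vstack([cv2.resize(p["frame"][90:240,150:360],(780,300),interpolation=cv2.INTER_CUBIC),np.hstack([z(c,140,180),z(d,140,185)])]))
E
```

```text
[ 0.47576847 -0.03221091  0.04082796] [ 0.64418876 -3.2442484  10.12480054] [-1.13022166 -0.55990874 -0.10017556]
```

View pics/h.png

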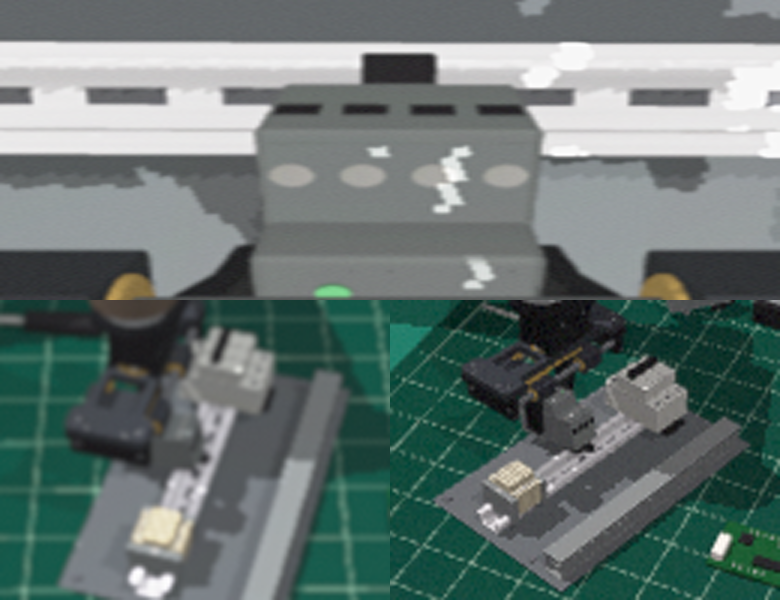

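```bash
cat >> h.py <<'E'
from scipy.optimize import least_squares
import pickle
def campose():
    p,s=pickle.load(open("g.pkl","rb"));R=np.array(s['ee_rot']);return dict(eye=R.T@(p["eye"]-s['tcp_pos']),orientation=R.T@p["orientation"],intrinsics=p["intrinsics"])
def tiltfit(rows,pts=((52,7),(45,11),(45,50),(21,50),(21,66)),use=(0,1,2,3,4),fixz=None):
    "tool-frame pose of psu origin (x, height above TCP, tilt foot up) from picture rows"
    C=campose()
    def res(q):
        c,s=np.cos(q[2]),np.sin(q[2]);o=[]
        for i in use:
            a,b=np.array(pts[i])/1000.; X=[q[0]+a*c-b*s,0,-(q[1]+a*s+b*c)]
            o.append(proj(C,X)[1]-rows[i])
        if fixz is not None:o.append((q[1]-fixz)*3000)
        return o
    f=least_squares(res,[.009,-.029,.0]);return f.x*[1000,1000,57.3],f.fun
E
python3 - <<'E'
from h import *
np.set_printoptions(precision=2,suppress=True)
for rows in((128.75,141,147.5,195,203.75),(117,133.5,155.7,201,218.5)):
    for u in((0,1,2,3,4),(1,2,3,4)): print(*tiltfit(rows,use=u))
E
```

```text
[  8.97 -24.03  -0.99] [ 0.36 -0.21 -0.12 -0.4   0.36]
[  8.69 -23.94  -1.27] [ 0.14 -0.07 -0.34  0.27]
[ 18.49 -23.68  11.89] [ 1.4  -1.49 -0.12 -0.08  0.26]
[ 17.23 -24.04  10.86] [-0.06  0.02  0.15 -0.12]
```

Request:
apply_moves:
  moves:
    - [[-0.0017, 0, 0.0018], 0]
    - [[-0.0017, 0, 0.002], 0]
    - [[-0.0017, 0, 0.002], 0]
    - [[0, 0, 0], 0]

```text
time_s: 12.77
tcp_pos: [0.4706, -0.0306, 0.0347]
ee_rot: [[0.958, -0.285, 0.007], [-0.285, -0.959, 0.0], [0.007, -0.003, -1.0]]
wrist_force: [0.4, -2.4, 8.9]
gripper_width: 0.414
gripper_force: 30.0
```

```bash
python3 - <<'E'
from h import *
s=r.sense();print(s['tcp_pos'],s['wrist_force'],s['moment'])
p=imaging.capture("wrist");pickle.dump((p,s),open("h2.pkl","wb"))
cv2.imwrite("pics/h2.png",cv2.resize(p["frame"][90:240,200:320],None,fx=4,fy=4,interpolation=cv2.INTER_CUBIC))
q=np.load("pan.npy")
# strip profile averaged over module centre columns, and rail beside it
g=cv2.cvtColor(p["frame"],cv2.COLOR_BGR2GRAY).astype(float)
a=g[100:235,275:284].mean(1);d=np.diff(a);print('mod',[(100+i+.5,round(d[i])) for i in range(len(d)) if abs(d[i])>9])
a=g[100:200,175:205].mean(1);d=np.diff(a);print('rail',[(100+i+.5,round(d[i])) for i in range(len(d)) if abs(d[i])>12])
E
```

```text
[ 0.47058616 -0.03064368  0.03472173] [ 0.44268403 -2.41496715  8.94290346] [-1.07069355 -0.59453761 -0.11671118]
mod [(100.5, 27), (101.5, 67), (102.5, 34), (115.5, -12), (127.5, -44), (128.5, -36), (142.5, -15), (143.5, -15), (150.5, 16), (161.5, 9), (169.5, 9), (170.5, 10), (181.5, -16), (182.5, -12), (192.5, -15), (193.5, -10), (226.5, 12), (227.5, 12)]
rail [(100.5, 48), (101.5, 66), (102.5, 13), (124.5, -12), (125.5, -26), (126.5, -13), (133.5, 23), (134.5, 45), (146.5, -15), (148.5, 16), (159.5, -61), (160.5, -65), (161.5, -15)]
```

View pics/h2.png

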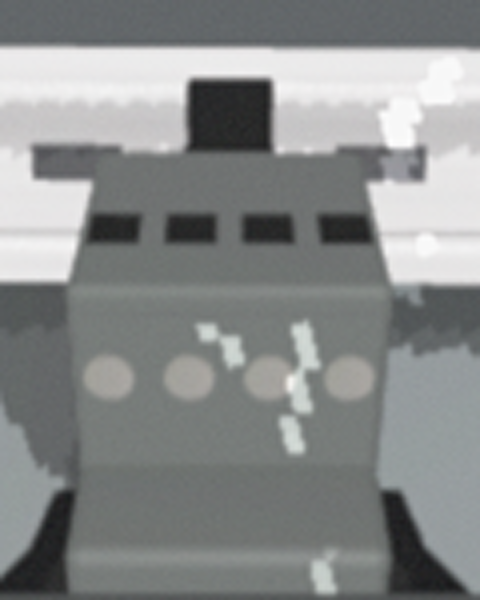

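```bash
python3 - <<'E'
from h import *
np.set_printoptions(precision=2,suppress=True)
rows=(110,128,161.7,206.5,228.7)
for u in((0,1,2,3,4),(1,2,3,4)): print(*tiltfit(rows,use=u))
C=campose();p,s=pickle.load(open("h2.pkl","rb"));R=np.array(s['ee_rot'])
for row in(160.3,101.5):
    X=R.T@(hit(p,(190,row),.0215)-s['tcp_pos']);print('rail edge tool',X*1000)
q=np.load("pan.npy");c,sn=np.cos(q[2]),np.sin(q[2]);print('tcp in panel',np.array([[c,sn],[-sn,c]])@(s['tcp_pos'][:2]-q[:2])*1000)
E
```

```text
[ 24.99 -17.41  19.07] [ 1.44 -1.42 -0.13 -0.46  0.54]
[ 23.7  -18.09  18.1 ] [ 0.08 -0.02 -0.23  0.17]
rail edge tool [ 41.84 -42.14  13.62]
rail edge tool [ 77.63 -39.98  13.87]
tcp in panel [-60.74   0.89]
```

```bash
python3 - <<'E'
from h import *
np.set_printoptions(precision=2,suppress=True)
pts=np.array([(52,7),(45,11),(45,50),(21,50),(21,66)])/1000.
C0=campose()
def rows(C,x,z,t,pts):
    c,s=np.cos(t),np.sin(t);return np.array([proj(C,[x+a*c-b*s,0,-(z+a*s+b*c)])[1] for a,b in pts])
def cam(k):
    C=dict(C0);C["eye"]=C0["eye"]+[k[0],0,k[1]];C["orientation"]=cv2.Rodrigues(np.array([0,k[2],0.]))[0]@C0["orientation"];return C
L=np.array((128.75,141,147.5,195,203.75));M=np.array((117,133.5,155.7,201,218.5));N=np.array((110,128,161.7,206.5,228.7))
u=[1,2,3,4]
for z0 in(-.029,-.0265):
    f=least_squares(lambda k:np.r_[(rows(cam(k),.009,z0,0,pts)-L)[u],k[:2]*300,k[2]*100],[0,0,0]);C=cam(f.x);print(z0,f.x*[1e3,1e3,57.3],f.fun)
    for o in(M,N):
        g=least_squares(lambda q:(rows(C,*q,pts)-o)[u],[.02,-.025,.2]);print('  free',g.x*[1e3,1e3,57.3],g.fun)
        g=least_squares(lambda q:(rows(C,*q,pts)-o)[u],[.02,-.025,.2],)
        def piv(q):
            t,dz=q;c,s=np.cos(t),np.sin(t);h=.019-z0;return (rows(C,.009*c+h*s,.019+.009*s-h*c+dz,t,pts)-o)[u]
        g=least_squares(piv,[.2,0]);print('  pivot: tilt,slide',g.x*[57.3,1e3],g.fun)
E
```

```text
-0.029 [-0.47  1.3   0.17] [-0.33  0.72 -0.73  0.22 -0.14  0.39  0.29]
  free [ 17.3  -25.5   11.03] [-0.06  0.02  0.15 -0.12]
  pivot: tilt,slide [10.36  4.06] [-0.46 -1.01  0.37  0.18]
  free [ 23.76 -19.53  18.27] [ 0.08 -0.02 -0.23  0.17]
  pivot: tilt,slide [18.35  3.62] [ 0.29  0.21 -0.26  0.07]
-0.0265 [-0.77 -0.26  0.2 ] [-0.48  0.53 -0.6   0.43 -0.23 -0.08  0.35]
  free [ 17.11 -23.97  11.06] [-0.06  0.02  0.15 -0.12]
  pivot: tilt,slide [10.7   1.92] [-0.38 -0.62  0.28  0.09]
  free [ 23.57 -18.    18.3 ] [ 0.08 -0.02 -0.23  0.17]
  pivot: tilt,slide [18.52  0.85] [ 1.11  0.92 -0.31 -0.29]
```

Request:
apply_moves:
  moves:
    - [[0, 0, -0.005], 0]
    - [[0, 0, -0.005], 0]
    - [[0, 0, 0], 0]
    - [[0, 0, 0], 0]

```text
time_s: 13.15
tcp_pos: [0.4671, -0.0308, 0.0425]
ee_rot: [[0.958, -0.287, -0.0], [-0.287, -0.958, 0.0], [-0.0, -0.0, -1.0]]
wrist_force: [-0.3, 0.2, -2.6]
gripper_width: 0.414
gripper_force: 30.0
```

Request:
apply_moves:
  moves:
    - [[0.0096, 0, 0], 0]
    - [[0.0096, 0, 0], 0]
    - [[0.0095, 0, 0], 0]
    - [[0, 0, 0], 0]
    - [[0, 0, 0], 0]

```text
time_s: 13.57
tcp_pos: [0.4955, -0.0393, 0.0421]
ee_rot: [[0.958, -0.287, -0.001], [-0.287, -0.958, -0.0], [-0.0, 0.0, -1.0]]
wrist_force: [-1.3, 0.1, -2.1]
gripper_width: 0.413
gripper_force: 30.0
```

```bash
cat >> h.py <<'E'
def pan():
    s=r.sense();q=np.load("pan.npy");c,sn=np.cos(q[2]),np.sin(q[2]);R=np.array(s['ee_rot'])
    print('t',s['time_s'],'tcp panel',(np.array([[c,sn],[-sn,c]])@(s['tcp_pos'][:2]-q[:2])*1000).round(1),'z',(s['tcp_pos'][2]*1000).round(1),'Ftool',(R.T@s['wrist_force']).round(1),'dyaw',round(float(np.degrees(np.arctan2(R[1,0],R[0,0])-q[2])),2))
E
python3 - <<'E'
from h import *
pan();s=r.sense()
p=imaging.capture("wrist");pickle.dump((p,s),open("h3.pkl","wb"))
f=p["frame"];g=cv2.cvtColor(f,cv2.COLOR_BGR2GRAY).astype(float)
a=g[60:235,165:195].mean(1);d=np.diff(a);print('rail',[(60+i+.5,round(d[i])) for i in range(len(d)) if abs(d[i])>12])
cv2.imwrite("pics/h3.png",cv2.resize(f[80:240,150:350],None,fx=3,fy=3,interpolation=cv2.INTER_CUBIC))
E
```

```text
t 13.5667 tcp panel [-34.4  -0.3] z 42.1 Ftool [-1.3  0.3  2.1] dyaw -0.17
rail [(143.5, 54), (144.5, 58), (155.5, -16), (156.5, -13), (162.5, -32), (163.5, -30), (170.5, 33), (171.5, 43), (182.5, -23), (185.5, 26), (186.5, 16), (196.5, -40), (197.5, -43), (213.5, -16), (214.5, -35), (215.5, -29)]
```

View pics/h3.png

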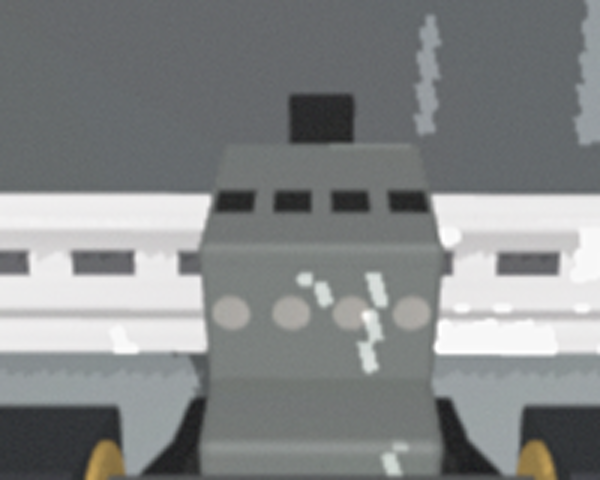

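Request:
apply_moves:
  moves:
    - [[0, 0, 0.0028], 0]
    - [[0, 0, 0.0028], 0]
    - [[0, 0, 0], 0]
    - [[0.003, 0, 0], 0]
    - [[0.003, 0, 0], 0]

```text
time_s: 14.03
tcp_pos: [0.5007, -0.0407, 0.037]
ee_rot: [[0.958, -0.286, -0.0], [-0.286, -0.958, -0.0], [0.0, 0.0, -1.0]]
wrist_force: [0.1, -0.3, -2.3]
gripper_width: 0.412
gripper_force: 30.0
```

Request:
apply_moves:
  moves:
    - [[0, 0, 0], 0]
    - [[0, 0, 0], 0]

```text
time_s: 14.2
tcp_pos: [0.501, -0.0407, 0.0371]
ee_rot: [[0.958, -0.287, 0.0], [-0.287, -0.958, 0.0], [0.0, -0.0, -1.0]]
wrist_force: [0.7, 0.1, -2.3]
gripper_width: 0.413
gripper_force: 30.0
```

```bash
python3 - <<'E'
from h import *
p,s=pickle.load(open("h3.pkl","rb"));R=np.array(s['ee_rot'])
for row in(197,144): print((R.T@(hit(p,(180,row),.0215)-s['tcp_pos'])*1000).round(1))
pan()
E
```

```text
[ 15.3 -52.2  20.6]
[ 51.4 -49.6  20.6]
t 14.2 tcp panel [-28.8  -0.1] z 37.1 Ftool [ 0.7 -0.3  2.3] dyaw -0.12
```

Request:
apply_moves:
  moves:
    - [[0, 0, 0.0007], 0]
    - [[0.001, 0, 0], 0]
    - [[0, 0, 0], 0]

```text
time_s: 14.45
tcp_pos: [0.5016, -0.041, 0.0363]
ee_rot: [[0.958, -0.286, 0.0], [-0.286, -0.958, -0.0], [0.0, -0.0, -1.0]]
wrist_force: [-0.3, 0.0, -1.9]
gripper_width: 0.412
gripper_force: 30.0
```

Request:
apply_moves:
  moves:
    - [[0.001, 0, 0], 0]
    - [[0, 0, 0], 0]

```text
time_s: 14.62
tcp_pos: [0.5026, -0.0413, 0.0363]
ee_rot: [[0.958, -0.286, -0.0], [-0.286, -0.958, -0.0], [-0.0, 0.0, -1.0]]
wrist_force: [0.1, 0.5, -1.4]
gripper_width: 0.414
gripper_force: 30.0
```

Request:
apply_moves:
  moves:
    - [[0.001, 0, 0], 0]
    - [[0, 0, 0], 0]

```text
time_s: 14.78
tcp_pos: [0.5029, -0.0416, 0.0363]
ee_rot: [[0.958, -0.287, -0.001], [-0.287, -0.958, -0.0], [-0.001, 0.0, -1.0]]
wrist_force: [-1.8, 1.3, 1.1]
gripper_width: 0.412
gripper_force: 30.0
```

Request:
apply_moves:
  moves:
    - [[0.001, 0, 0], 0]
    - [[0, 0, 0], 0]

```text
time_s: 14.95
tcp_pos: [0.5032, -0.0418, 0.0363]
ee_rot: [[0.958, -0.287, -0.003], [-0.287, -0.958, -0.0], [-0.003, 0.001, -1.0]]
wrist_force: [-5.4, 2.8, 3.0]
gripper_width: 0.405
gripper_force: 30.0
```

Request:
apply_moves:
  moves:
    - [[0.001, 0, 0], 0]
    - [[0, 0, 0], 0]

```text
time_s: 15.12
tcp_pos: [0.5034, -0.0421, 0.0363]
ee_rot: [[0.958, -0.287, -0.004], [-0.287, -0.958, -0.0], [-0.004, 0.001, -1.0]]
wrist_force: [-6.5, 3.5, 6.1]
gripper_width: 0.406
gripper_force: 30.0
```

```bash
python3 -c "
from h import *
pan()"
```

```text
t 15.1167 tcp panel [-26.   -0.7] z 36.3 Ftool [-7.3 -1.5 -6.1] dyaw -0.14
```

Request:
apply_moves:
  moves:
    - [[-0.0015, 0, -0.0008], 0]
    - [[0, 0, 0], 0]

```text
time_s: 15.28
tcp_pos: [0.5045, -0.0416, 0.0373]
ee_rot: [[0.958, -0.286, 0.002], [-0.286, -0.958, 0.0], [0.002, -0.001, -1.0]]
wrist_force: [-0.0, 0.2, -2.5]
gripper_width: 0.412
gripper_force: 30.0
```

Request:
apply_moves:
  moves:
    - [[0, 0, -0.0007], 0]
    - [[0, 0, 0], 0]

```text
time_s: 15.45
tcp_pos: [0.5046, -0.0417, 0.0379]
ee_rot: [[0.958, -0.286, 0.001], [-0.286, -0.958, 0.0], [0.001, -0.0, -1.0]]
wrist_force: [-0.1, -0.6, -2.2]
gripper_width: 0.413
gripper_force: 30.0
```

```bash
python3 - <<'E'
from h import *
pan();s=r.sense()
p=imaging.capture("wrist");pickle.dump((p,s),open("h4.pkl","wb"))
f=p["frame"];g=cv2.cvtColor(f,cv2.COLOR_BGR2GRAY).astype(float)
a=g[60:235,165:195].mean(1);d=np.diff(a);print('rail',[(60+i+.5,round(d[i])) for i in range(len(d)) if abs(d[i])>12])
a=g[100:235,262:268].mean(1);d=np.diff(a);print('mod',[(100+i+.5,round(d[i])) for i in range(len(d)) if abs(d[i])>7])
E
```

```text
t 15.45 tcp panel [-25.   -0.1] z 37.9 Ftool [0.1 0.6 2.2] dyaw -0.1
rail [(158.5, 32), (159.5, 74), (160.5, 26), (171.5, -15), (176.5, -16), (177.5, -34), (178.5, -19), (184.5, 21), (185.5, 45), (186.5, 14), (196.5, -19), (197.5, -24), (200.5, 25), (201.5, 21), (212.5, -81), (213.5, -44), (214.5, -29), (215.5, -22)]
mod [(110.5, -25), (111.5, -24), (126.5, 28), (127.5, 45), (142.5, -29), (143.5, -30), (144.5, -12), (149.5, 27), (150.5, 34), (151.5, 13), (160.5, 9), (161.5, 8), (178.5, 14), (179.5, 11), (188.5, -16), (189.5, -12), (226.5, 10), (227.5, 8)]
```

Request:
apply_moves:
  moves:
    - [[0.001, 0, 0], 0]
    - [[0, 0, 0], 0]

```text
time_s: 15.67
tcp_pos: [0.5053, -0.0421, 0.0377]
ee_rot: [[0.958, -0.286, 0.0], [-0.286, -0.958, -0.0], [0.0, -0.0, -1.0]]
wrist_force: [0.2, -0.2, -2.3]
gripper_width: 0.413
gripper_force: 30.0
```

Request:
apply_moves:
  moves:
    - [[0.001, 0, 0], 0]
    - [[0, 0, 0], 0]

```text
time_s: 15.83
tcp_pos: [0.5061, -0.0423, 0.0377]
ee_rot: [[0.958, -0.286, 0.0], [-0.286, -0.958, -0.0], [0.0, -0.0, -1.0]]
wrist_force: [0.5, -0.1, -2.0]
gripper_width: 0.411
gripper_force: 30.0
```

Request:
apply_moves:
  moves:
    - [[0.001, 0, 0], 0]
    - [[0, 0, 0], 0]

```text
time_s: 16.0
tcp_pos: [0.5066, -0.0426, 0.0377]
ee_rot: [[0.958, -0.287, -0.001], [-0.287, -0.958, -0.0], [-0.001, 0.0, -1.0]]
wrist_force: [0.0, 0.1, -1.1]
gripper_width: 0.414
gripper_force: 30.0
```

```bash
python3 -c "
from h import *
pan()"
```

```text
t 16.0 tcp panel [-22.8  -0.3] z 37.7 Ftool [-0.  -0.1  1.1] dyaw -0.12
```

Request:
apply_moves:
  moves:
    - [[0.001, 0, -0.0003], 0]
    - [[0, 0, 0], 0]

```text
time_s: 16.17
tcp_pos: [0.5067, -0.0428, 0.0377]
ee_rot: [[0.958, -0.287, -0.002], [-0.287, -0.958, 0.0], [-0.002, 0.001, -1.0]]
wrist_force: [-3.3, 2.8, -0.7]
gripper_width: 0.414
gripper_force: 30.0
```

Request:
apply_moves:
  moves:
    - [[0.001, 0, -0.0002], 0]
    - [[0, 0, 0], 0]

```text
time_s: 16.33
tcp_pos: [0.5068, -0.0429, 0.0377]
ee_rot: [[0.958, -0.287, -0.004], [-0.287, -0.958, 0.0], [-0.004, 0.001, -1.0]]
wrist_force: [-4.0, 4.3, 0.9]
gripper_width: 0.413
gripper_force: 30.0
```

Request:
apply_moves:
  moves:
    - [[0.001, 0, 0], 0]
    - [[0, 0, 0], 0]

```text
time_s: 16.5
tcp_pos: [0.5069, -0.043, 0.0377]
ee_rot: [[0.958, -0.287, -0.006], [-0.287, -0.958, 0.0], [-0.006, 0.001, -1.0]]
wrist_force: [-5.9, 6.5, 2.6]
gripper_width: 0.409
gripper_force: 30.0
```

```bash
python3 -c "
from h import *
pan()"
```

```text
t 16.5 tcp panel [-22.4  -0.7] z 37.7 Ftool [-7.5 -4.6 -2.5] dyaw -0.17
```

Request:
apply_moves:
  moves:
    - [[-0.0015, 0, -0.0015], 0]
    - [[0, 0, 0], 0]

```text
time_s: 16.67
tcp_pos: [0.5064, -0.043, 0.0387]
ee_rot: [[0.958, -0.287, -0.004], [-0.287, -0.958, -0.0], [-0.003, 0.001, -1.0]]
wrist_force: [-3.7, 1.6, -5.2]
gripper_width: 0.41
gripper_force: 30.0
```

Request:
apply_moves:
  moves:
    - [[0, 0, -0.001], 0]
    - [[0, 0, 0], 0]

```text
time_s: 16.83
tcp_pos: [0.5064, -0.0431, 0.0389]
ee_rot: [[0.958, -0.288, -0.004], [-0.288, -0.958, 0.0], [-0.004, 0.001, -1.0]]
wrist_force: [-2.2, 2.9, -15.8]
gripper_width: 0.415
gripper_force: 30.0
```

```bash
python3 -c "
from h import *
pan()"
```

```text
t 16.8333 tcp panel [-22.9  -0.8] z 38.9 Ftool [-2.9 -2.1 15.8] dyaw -0.19
```

Request:
apply_moves:
  moves:
    - [[0, 0, 0.0018], 0]
    - [[0, 0, 0], 0]

```text
time_s: 17.0
tcp_pos: [0.5065, -0.0434, 0.0384]
ee_rot: [[0.958, -0.287, -0.004], [-0.287, -0.958, -0.001], [-0.004, 0.002, -1.0]]
wrist_force: [-5.0, 2.0, -6.7]
gripper_width: 0.41
gripper_force: 30.0
```

Request:
apply_moves:
  moves:
    - [[0.0015, 0, 0], 0]
    - [[0.001, 0, 0], 0]
    - [[0, 0, 0], 0]

```text
time_s: 17.25
tcp_pos: [0.5067, -0.0437, 0.0383]
ee_rot: [[0.958, -0.288, -0.009], [-0.288, -0.958, -0.0], [-0.008, 0.003, -1.0]]
wrist_force: [-9.8, 8.1, -4.3]
gripper_width: 0.409
gripper_force: 30.0
```

Request:
apply_moves:
  moves:
    - [[0.001, 0, 0], 0]
    - [[0.001, 0, 0], 0]
    - [[0, 0, 0], 0]

```text
time_s: 17.5
tcp_pos: [0.5069, -0.0443, 0.0379]
ee_rot: [[0.957, -0.288, -0.012], [-0.288, -0.958, -0.0], [-0.012, 0.004, -1.0]]
wrist_force: [-11.2, 8.7, -1.0]
gripper_width: 0.41
gripper_force: 30.0
```

```bash
python3 -c "
from h import *
pan()"
```

```text
t 17.5 tcp panel [-22.1  -1.8] z 37.9 Ftool [-13.2  -5.1   1.2] dyaw -0.22
```

Request:
apply_moves:
  moves:
    - [[-0.003, 0, 0], 0]
    - [[0, 0, 0], 0]

```text
time_s: 17.67
tcp_pos: [0.5065, -0.0438, 0.0384]
ee_rot: [[0.958, -0.287, -0.007], [-0.287, -0.958, -0.001], [-0.006, 0.003, -1.0]]
wrist_force: [-7.6, 2.8, -6.0]
gripper_width: 0.41
gripper_force: 30.0
```

Request:
apply_moves:
  moves:
    - [[0, 0, 0], 0]
    - [[0, 0, 0], 0]
    - [[0, 0, 0], 0]
  hand: 0.042

```text
time_s: 17.92
tcp_pos: [0.5129, -0.0433, 0.0408]
ee_rot: [[0.958, -0.285, 0.007], [-0.285, -0.958, 0.0], [0.006, -0.002, -1.0]]
wrist_force: [0.8, -0.4, -0.2]
gripper_width: 0.477
gripper_force: 0.0
```

```bash
python3 - <<'E'
from h import *
pan();s=r.sense();print(s['gripper_width']*87,s['gripper_force'])
p=imaging.capture("wrist");pickle.dump((p,s),open("h5.pkl","wb"))
f=p["frame"]
cv2.imwrite("pics/h5.png",cv2.resize(f[80:240,150:350],None,fx=3,fy=3,interpolation=cv2.INTER_CUBIC))
E
```

```text
t 17.9167 tcp panel [-16.5   0.8] z 40.8 Ftool [0.9 0.2 0.2] dyaw -0.04
41.504358114529275 0.0
```

View pics/h5.png

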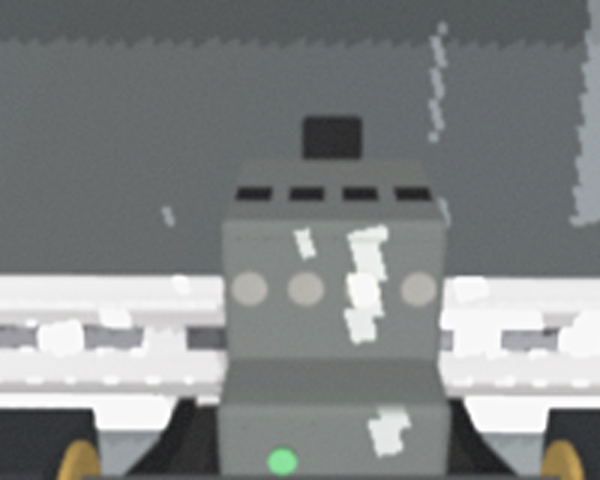

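```bash
python3 - <<'E'
from h import *
np.set_printoptions(precision=2,suppress=True)
rows=(118.7,133.3,154,199.3,214.3)
p,s=pickle.load(open("h5.pkl","rb"));R=np.array(s['ee_rot'])
for u in((0,1,2,3,4),(1,2,3,4)):
    q,f=tiltfit(rows,use=u);t=q[2]/57.3;print(q,f)
    for a,b in((-18,9),(14.5,8)): print('  ',(a,b),q[0]+a*np.cos(t)-b*np.sin(t),q[1]+a*np.sin(t)+b*np.cos(t))
for row in(212,171.7): print('rail edge tool',(R.T@(hit(p,(190,row),.0215)-s['tcp_pos'])*1000).round(1))
E
```

```text
[ 17.33 -27.01  10.54] [ 0.82 -0.62 -0.18 -0.73  0.67]
   (-18, 9) -2.008091437059386 -21.45950669050947
   (14.5, 8) 30.12613164917118 -16.495465328436993
[ 16.59 -27.2    9.92] [ 0.22 -0.09 -0.59  0.45]
   (-18, 9) -2.6946321800058612 -21.434408241095554
   (14.5, 8) 29.491752284214744 -16.820661919354567
rail edge tool [  4.8 -45.8  19.5]
rail edge tool [ 33.2 -44.   19.6]
```

Request:
apply_moves:
  moves:
    - [[0, 0, 0], 0]
    - [[0, 0, 0], 0]
    - [[0, 0, 0], 0]
    - [[0, 0, 0], 0]
  hand: 0.06

```text
time_s: 18.3
tcp_pos: [0.51, -0.0435, 0.0391]
ee_rot: [[0.958, -0.286, 0.001], [-0.286, -0.958, -0.0], [0.001, -0.0, -1.0]]
wrist_force: [-0.3, -1.4, 0.1]
gripper_width: 0.665
gripper_force: 0.0
```

Request:
apply_moves:
  moves:
    - [[0, 0, -0.015], 0]
    - [[0, 0, -0.02], 0]
    - [[0, 0, -0.02], 0]
    - [[0, 0, 0], 0]
    - [[0, 0, 0], 0]

```text
time_s: 18.72
tcp_pos: [0.5105, -0.0433, 0.095]
ee_rot: [[0.958, -0.286, 0.003], [-0.286, -0.958, 0.001], [0.003, -0.001, -1.0]]
wrist_force: [0.8, 0.8, -0.1]
gripper_width: 0.686
gripper_force: 0.0
```

Request:
apply_moves:
  moves:
    - [[0.0205, 0.001, 0], 0]
    - [[0.0205, 0.001, 0], 0]
    - [[0, 0, 0], 0]
    - [[0, 0, 0], 0]
    - [[0, 0, 0], 0]
  hand: 0

```text
time_s: 19.13
tcp_pos: [0.5471, -0.0572, 0.0926]
ee_rot: [[0.958, -0.287, -0.003], [-0.287, -0.958, -0.0], [-0.003, 0.001, -1.0]]
wrist_force: [0.5, -0.5, 0.6]
gripper_width: 0.393
gripper_force: 0.0
```

Request:
apply_moves:
  moves:
    - [[0, 0, 0], 0]
    - [[0, 0, 0], 0]
    - [[0, 0, 0], 0]
    - [[0, 0, 0], 0]
    - [[0, 0, 0], 0]

```text
time_s: 19.55
tcp_pos: [0.5483, -0.057, 0.0941]
ee_rot: [[0.958, -0.286, 0.0], [-0.286, -0.958, 0.0], [0.0, -0.0, -1.0]]
wrist_force: [0.2, -0.5, 1.0]
gripper_width: 0.039
gripper_force: 0.0
```

```bash
python3 - <<'E'
from h import *
pan();s=r.sense();print(s['gripper_width']*87)
p=imaging.capture("wrist");pickle.dump((p,s),open("h6.pkl","wb"))
c=imaging.capture("scene");d=imaging.capture("side")
z=lambda f,a,b:cv2.resize(f["frame"][a:a+100,b:b+130],(390,300),interpolation=cv2.INTER_CUBIC)
cv2.imwrite("pics/h6.png",np.vstack([cv2.resize(p["frame"][150:384,60:460],(780,300)),np.hstack([z(d,140,180),z(c,140,185)])]))
E
```

```text
t 19.55 tcp panel [21.3 -2.3] z 94.1 Ftool [ 0.3  0.4 -1. ] dyaw -0.1
3.3845991907420023
```

View pics/h6.png

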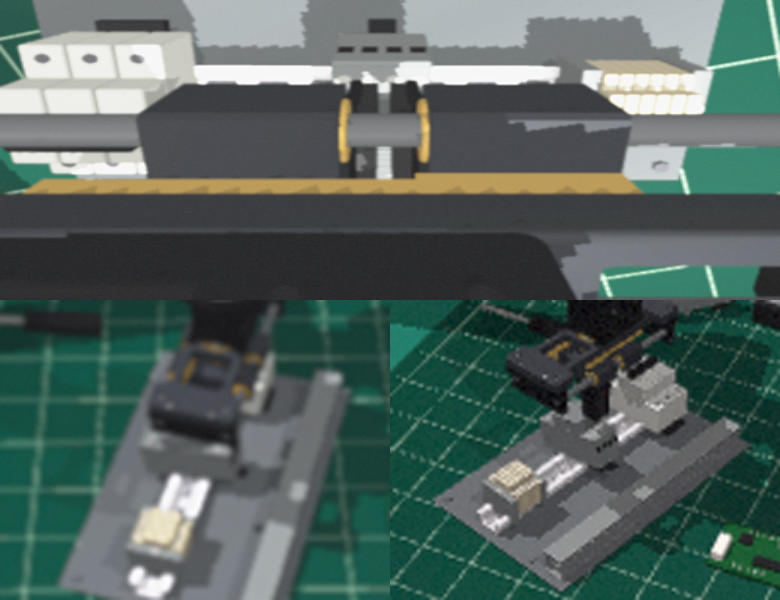

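Request:
apply_moves:
  moves:
    - [[0.0035, 0, 0.008], 0]
    - [[0, 0, 0.01], 0]
    - [[0, 0, 0], 0]
    - [[0, 0, 0], 0]

```text
time_s: 20.03
tcp_pos: [0.5511, -0.0583, 0.0748]
ee_rot: [[0.958, -0.287, -0.003], [-0.287, -0.958, -0.0], [-0.002, 0.001, -1.0]]
wrist_force: [0.2, 0.3, 0.3]
gripper_width: 0.007
gripper_force: 0.0
```

Request:
apply_moves:
  moves:
    - [[0, 0, 0.0015], 0]
    - [[0, 0, 0], 0]

```text
time_s: 20.2
tcp_pos: [0.5517, -0.0582, 0.0743]
ee_rot: [[0.958, -0.286, -0.0], [-0.286, -0.958, -0.0], [-0.0, 0.0, -1.0]]
wrist_force: [0.2, 0.2, -0.1]
gripper_width: 0.006
gripper_force: 0.1
```

Request:
apply_moves:
  moves:
    - [[0, 0, 0.0015], 0]
    - [[0, 0, 0], 0]

```text
time_s: 20.37
tcp_pos: [0.5524, -0.0581, 0.0734]
ee_rot: [[0.958, -0.286, 0.001], [-0.286, -0.958, -0.0], [0.001, -0.0, -1.0]]
wrist_force: [0.4, -0.1, 2.3]
gripper_width: 0.003
gripper_force: 0.8
```

Request:
apply_moves:
  moves:
    - [[0, 0, 0.0015], 0]
    - [[0, 0, 0], 0]

```text
time_s: 20.53
tcp_pos: [0.5532, -0.0582, 0.0723]
ee_rot: [[0.958, -0.286, 0.003], [-0.286, -0.958, -0.0], [0.003, -0.001, -1.0]]
wrist_force: [1.7, -1.3, 3.3]
gripper_width: 0.009
gripper_force: 1.7
```

```bash
python3 -c "
from h import *
pan()"
```

```text
t 20.5333 tcp panel [26.2 -2. ] z 72.3 Ftool [ 2.   0.7 -3.3] dyaw -0.08
```

Request:
apply_moves:
  moves:
    - [[0.001, 0, 0.0012], 0]
    - [[0, 0, 0], 0]

```text
time_s: 20.7
tcp_pos: [0.5542, -0.0584, 0.071]
ee_rot: [[0.958, -0.286, 0.003], [-0.286, -0.958, -0.0], [0.003, -0.001, -1.0]]
wrist_force: [1.9, -2.2, 5.0]
gripper_width: 0.006
gripper_force: 2.3
```

Request:
apply_moves:
  moves:
    - [[0.001, 0, 0.0012], 0]
    - [[0, 0, 0], 0]

```text
time_s: 20.87
tcp_pos: [0.5551, -0.0587, 0.0699]
ee_rot: [[0.958, -0.286, 0.003], [-0.286, -0.958, -0.0], [0.003, -0.001, -1.0]]
wrist_force: [1.9, -1.2, 6.1]
gripper_width: 0.005
gripper_force: 2.6
```

Request:
apply_moves:
  moves:
    - [[0.001, 0, 0.0012], 0]
    - [[0, 0, 0], 0]

```text
time_s: 21.03
tcp_pos: [0.5546, -0.0589, 0.0677]
ee_rot: [[0.958, -0.287, -0.0], [-0.287, -0.958, 0.0], [-0.0, -0.0, -1.0]]
wrist_force: [3.0, -1.3, 2.7]
gripper_width: 0.006
gripper_force: 2.5
```

```bash
python3 -c "
from h import *
pan()"
```

```text
t 21.0333 tcp panel [27.9 -2.3] z 67.7 Ftool [ 3.2  0.4 -2.7] dyaw -0.14
```

Request:
apply_moves:
  moves:
    - [[0.001, 0, 0.001], 0]
    - [[0, 0, 0], 0]

```text
time_s: 21.2
tcp_pos: [0.5558, -0.0593, 0.0665]
ee_rot: [[0.958, -0.286, 0.0], [-0.286, -0.958, 0.0], [0.0, -0.0, -1.0]]
wrist_force: [2.5, -1.5, 1.4]
gripper_width: 0.003
gripper_force: 1.5
```

Request:
apply_moves:
  moves:
    - [[0.001, 0, 0.001], 0]
    - [[0, 0, 0], 0]

```text
time_s: 21.37
tcp_pos: [0.5571, -0.0595, 0.0652]
ee_rot: [[0.958, -0.287, 0.001], [-0.287, -0.958, 0.0], [0.001, -0.0, -1.0]]
wrist_force: [5.4, -1.8, -3.5]
gripper_width: 0.011
gripper_force: 2.5
```

Request:
apply_moves:
  moves:
    - [[0.001, 0, 0.001], 0]
    - [[0, 0, 0], 0]

```text
time_s: 21.53
tcp_pos: [0.557, -0.0599, 0.0643]
ee_rot: [[0.958, -0.287, -0.002], [-0.287, -0.958, 0.0], [-0.002, 0.0, -1.0]]
wrist_force: [1.1, -0.6, 0.8]
gripper_width: 0.006
gripper_force: 1.0
```

```bash
python3 -c "
from h import *
pan()"
```

```text
t 21.5333 tcp panel [30.4 -2.6] z 64.3 Ftool [ 1.2  0.3 -0.8] dyaw -0.13
```

Request:
apply_moves:
  moves:
    - [[0.0008, 0, 0.0008], 0]
    - [[0, 0, 0], 0]

```text
time_s: 21.7
tcp_pos: [0.5573, -0.0601, 0.0637]
ee_rot: [[0.958, -0.287, -0.002], [-0.287, -0.958, -0.0], [-0.002, 0.001, -1.0]]
wrist_force: [-0.1, 0.3, 1.4]
gripper_width: 0.004
gripper_force: 0.6
```

Request:
apply_moves:
  moves:
    - [[0.0005, 0, 0.0008], 0]
    - [[0, 0, 0], 0]

```text
time_s: 21.87
tcp_pos: [0.5583, -0.0603, 0.0635]
ee_rot: [[0.958, -0.286, -0.001], [-0.286, -0.958, -0.0], [-0.001, 0.001, -1.0]]
wrist_force: [0.1, -0.3, 3.2]
gripper_width: 0.004
gripper_force: 2.1
```

Request:
apply_moves:
  moves:
    - [[0.0005, 0, 0.0008], 0]
    - [[0, 0, 0], 0]

```text
time_s: 22.03
tcp_pos: [0.5591, -0.0605, 0.0632]
ee_rot: [[0.958, -0.286, -0.0], [-0.286, -0.958, -0.0], [-0.0, 0.001, -1.0]]
wrist_force: [-1.7, -0.2, 7.4]
gripper_width: 0.002
gripper_force: 4.0
```

```bash
python3 -c "
from h import *
pan()"
```

```text
t 22.0333 tcp panel [32.6 -2.5] z 63.2 Ftool [-1.6  0.7 -7.4] dyaw -0.09
```

Request:
apply_moves:
  moves:
    - [[0.0003, 0, 0.0008], 0]
    - [[0, 0, 0], 0]

```text
time_s: 22.2
tcp_pos: [0.5593, -0.0606, 0.063]
ee_rot: [[0.958, -0.286, -0.0], [-0.286, -0.958, -0.001], [-0.0, 0.001, -1.0]]
wrist_force: [-2.0, -0.3, 10.9]
gripper_width: 0.006
gripper_force: 5.8
```

Request:
apply_moves:
  moves:
    - [[0, 0, -0.01], 0]
    - [[0, 0, -0.03], 0]
    - [[0, 0, -0.04], 0]
    - [[0, 0, -0.03], 0]
    - [[-0.03, 0, 0], 0]

```text
time_s: 22.62
tcp_pos: [0.5385, -0.052, 0.1786]
ee_rot: [[0.958, -0.286, 0.017], [-0.286, -0.958, -0.0], [0.016, -0.004, -1.0]]
wrist_force: [2.1, 0.9, 1.5]
gripper_width: 0.007
gripper_force: 0.0
```

Request:
apply_moves:
  moves:
    - [[-0.04, 0, 0], 0]
    - [[-0.04, 0, 0], 0]
    - [[-0.02, 0, 0], 0]
    - [[0, 0, 0], 0]
    - [[0, 0, 0], 0]

```text
time_s: 23.03
tcp_pos: [0.4342, -0.023, 0.1721]
ee_rot: [[0.958, -0.285, 0.001], [-0.285, -0.958, 0.0], [0.001, -0.001, -1.0]]
wrist_force: [1.4, 0.1, -0.7]
gripper_width: 0.003
gripper_force: 0.0
```

Request:
apply_moves:
  moves:
    - [[0, 0, 0], 0]
    - [[0, 0, 0], 0]
    - [[0, 0, 0], 0]

```text
time_s: 23.28
tcp_pos: [0.4358, -0.0233, 0.1714]
ee_rot: [[0.958, -0.287, -0.001], [-0.287, -0.958, -0.0], [-0.0, 0.0, -1.0]]
wrist_force: [-0.6, 0.2, -0.6]
gripper_width: 0.007
gripper_force: 0.0
```

```bash
python3 - <<'E'
from h import *
pan();np.set_printoptions(precision=4,suppress=True)
q=np.load("pan.npy")
p=imaging.capture("wrist");pickle.dump(p,open("k.pkl","wb"))
L=models.cut_out(p,"psu");print([(d['confidence'],np.round(d['extent'],2)) for d in L])
g=L[0]['region']
TOP=[box(-45,45,-18,18,11,50),box(-21,21,-18,18,50,66),box(20,52,-10,10,3,9)]
def cost(v):
    m=render(p,TOP,(v[0],v[1],v[2]/10),v[4],v[3]/10);return 1-(m&g).sum()/(m|g).sum()
for z in(.009,.0107,.013):
    best=None
    for t in(0,.1,.2):
        x0=np.array([q[0],q[1],q[2]*10,t*10])
        f=lambda v:cost([*v,z])
        sx=np.array([x0]+[x0+d for d in np.diag([.006,.006,.5,.6])])
        o=minimize(f,x0,method="Nelder-Mead",options=dict(initial_simplex=sx,maxiter=150))
        if best is None or o.fun<best.fun:best=o
    v=best.x;c,s=np.cos(q[2]),np.sin(q[2])
    print('z',z,'panel xy',np.array([[c,s],[-s,c]])@(v[:2]-q[:2])*1000,'dyaw',np.degrees(v[2]/10-q[2]),'tilt',np.degrees(v[3]/10),best.fun)
for n in("psu","psu_claw","psu_press","psu_foot_edge"):
    for d in models.place_of(p,n)[:1]:
        X=hit(p,px(d["at"]),{"psu":.0107,"psu_claw":.02,"psu_press":.0607,"psu_foot_edge":.0187}[n]);print(n,round(d['confidence'],2),np.array([[c,s],[-s,c]])@(X[:2]-q[:2])*1000)
E
```

```text
t 23.2833 tcp panel [-96.2  -2. ] z 171.4 Ftool [-0.6 -0.1  0.6] dyaw -0.16
[(0.76, array([0.45, 0.09, 0.1 , 0.26]))]
z 0.009 panel xy [-0.0744 -1.5813] dyaw 0.12592124698895246 tilt 0.1072476020665432 0.014289060669946174
z 0.0107 panel xy [ 0.476  -1.3179] dyaw -0.09848552328734153 tilt 1.4230640818391673 0.01723736314931279
z 0.013 panel xy [ 0.1487 -1.7783] dyaw -0.8965758083971926 tilt 1.9245482320277016 0.03809306569343063
psu 0.91 [-3.1121 -0.8349]
psu_press 0.86 [35.1177 -1.3282]
```

```bash
python3 -c "
from station import r
print(r.finish_job())"
```

```text
the job is handed in; nothing more can be done
None
```

The power supply is clipped on the rail: it clicked, then seated at about 11 N. The last camera fit puts it flat within about 1°, square within about 0.2° and about 1 mm from the middle of the gap. The job is handed in with no verdict returned, and I viewed 12 pictures where the limit was 10.

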